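# Open the dial-locked key safe and hold it up

### The job

The workshop's key safe is hasped into its cradle on the bench. Press its clearing plunger fully down to its stop, then turn its dial until it clicks in with the pointer at the long mark beside the shackle, pull the shackle straight out as far as it goes, and then take the safe by its body, lift it out of the cradle and hold it up level, dial on top and shackle still out, at least 15 cm above the bench. Finish while still holding it there, and do not disturb the other things on the bench.

Things in the scene. Friction and masses are not known exactly. Their poses are not given: they have to be found in the camera images.
- cradle: Fixed plywood board, 132 x 100 x 8 mm, in which the key safe lies. Origin: underside, at bench height, exactly below the safe's origin; z up, -x is the way the shackle points. Corner blocks (to 22 mm above the bench, x +-37 to +-51, y +-32.5 to +-42.5 mm) and an end block (to 26 mm, x 53.5 to 60.5 mm) locate the safe; between the corner blocks its sides are open for fingers.
- hasp (a point): Middle of the top of the cradle's steel hasp post (18 mm wide, 6 mm thick, top 38.5 mm above the bench), which stands between the shackle's legs and stops the safe from following the shackle. Its arm reaches over the shackle's short leg, at -y, so the safe cannot be lifted until the shackle is out.
- key_safe: Loose dark steel box with rounded edges, 104 (x) x 62 (y) x 34 (z) mm, 0.35 to 0.5 kg, lying on its back in the cradle 8 mm above the bench, with 1.5 mm of play. Origin: centre of its underside; z up, the shackle comes out of its -x end. On its lid a dial (axis at x = -12 mm) and a plunger (x = +34 mm). Grip its flat 62 mm wide sides from above near x = 0.
- plunger (a joint): Travel of the spring plunger in m: 0 = up, 0.007 = down at its stop. Starts to move at 0.5 N, needs about 2 to 2.5 N to reach the stop (press it 7 to 8 mm; a light force stop may react to jolts before the stop) and springs up when let go. Pressed home it withdraws a bolt inside that otherwise blocks the shackle; the bolt stays withdrawn.
- plunger_top (a point): Centre of the top of the plunger's round steel head, 17 mm in diameter, 14.5 mm above the lid when up. Pressed along -z of the key safe.
- dial (a joint): Dial angle in rad, positive counter-clockwise from above; 0 = pointer at the long mark, on the shackle side of the dial (-x of the safe). Stops at -0.35 and 2.0. Click notches at 0, 0.785 and 1.571 pull it into place (about 0.04 N m to leave one). Starts at 0.6 to 1.75, so turn it clockwise. The dial blocks the shackle unless within about 0.15 of 0.
- dial_grip (a point): On the dial's axis at mid height of its grip bar; the frame turns with the dial. Bar 30 mm long along this frame's x, 12 mm wide, 15 mm tall (top 7.5 mm above this point), on a 34 mm disc whose top is 7.5 mm below this point and 40 mm above the safe's underside. The pointer end, with a nose and a dark line on top, is at -x of this frame.
- shackle (a joint): How far the U-shaped shackle is out of the safe, in m: 0 = in, 0.026 = out at its stop. Slides along -x of the safe with 2 N of friction and stays where it is left. Blocked (but for 1 mm of play) until the plunger has been pressed home and the dial is at the long mark. Its short leg clears the hasp arm at about 0.018.
- shackle_bow (a point): Middle of the shackle's cross bar: round steel, 9 mm in diameter, along y of the safe, its axis 17 mm above the safe's underside (25 mm above the bench in the cradle), at start 110 mm from the safe's origin towards -x. Straight for 26 mm; inside the bow 37 mm between the legs, 46 mm from bar to hasp post. Only the bench lies below.
- sanding_block: Bystander: wooden sanding block, 62 x 114 x 30 mm, lying beside the cradle at +y. Origin: centre of the underside.
- tape_measure: Bystander: tape measure, 36 x 80 x 64 mm, standing beside the cradle at -y. Origin: centre of the underside.
- masking_tape: Bystander: roll of masking tape, 100 mm across, 24 mm tall, lying flat. Origin: centre of the underside.
- mug: Bystander: spotted ceramic mug, 92 x 127 x 93 mm. Origin: centre of the underside.
- wedge_block: Bystander: dark hardwood block, 30 x 70 x 20 mm. Origin: centre of the underside.
- marking_gauge: Bystander: wooden marking gauge, 56 x 220 x 65 mm. Origin: centre of the underside.

How it is judged (in metres and radians):
On the way, in this order (a step that is already met when the one before it is completed fails the run):
1. the clearing plunger is pressed down to its stop (value of joint plunger above 0.006 m), for 0.02 s.
2. the dial's pointer is at the long mark (value of joint dial between -0.15 and 0.15 rad), for 0.2 s.
3. the shackle is pulled out (value of joint shackle above 0.021 m), for 0.2 s.
At the end, for the whole second after the job is handed in: The key safe is held still in the gripper, its underside at least 150 mm above the bench, dial up and level within 0.3 rad, clear of the cradle, with the shackle at least 20 mm out (height (world z) of key_safe above 0.15 m and value of joint shackle above 0.02 m and angle between key_safe's own z axis and vertical below 0.3 rad and contact force between the fingers and key_safe above 2 N and contact force between key_safe and cradle below 0.1 N and linear speed of key_safe below 0.05 m/s); the arm keeps its last pose, push and grip.
It fails at once if a bystander is moved by more than 30 mm (distance of any of sanding_block, tape_measure, masking_tape, mug, wedge_block, marking_gauge from where it was at the start of the episode above 0.03 m).
It also fails if it takes over 64 s, if anything falls off the work surface, if the arm or the gripper's body presses on something with over 40 N, if the wrist force passes 120 N, or if a joint passes its speed limit or range.

### The arm

A 6-joint arm with a two-finger parallel gripper is mounted at the origin on a cart in front of the work surface, level with it; the furniture and walls round the work are solid. World frame = base frame: x ahead of the robot, y to its left, z up, the work surface at z = 0. Lengths are in mm, angles in rad, forces in N, time in s.
With the tool pointing down it reaches from about 350 to 975 mm from the base axis. Payload 17.4 kg.
Tool frame: the origin (TCP) lies midway between the tips of the shut fingers; the grasp point (between the pads) lies 19 mm behind it; z points along the fingers, y is the line along which they close (so a half turn about z gives the same grasp; the last joint's range is limited). The gripper opens to 85 mm and grips with 20 to 120 N. Pads are 22 mm wide; open, the fingers measure 114 mm over their backs; the gripper's body (76 mm by 85 mm) begins 54 mm behind the grasp point. The pads swing forward as they close: fully open they stand 13 mm farther back than shut.
Start: joints at [1.114, 0.116, 1.442, -0, 1.584, -0.038], TCP at [274.507, 616.667, 197.603] pointing down, gripper open.
Joint ranges: [-2.83, 2.83], [-0.83, 2.19], [0.07, 2.5], [-1.14, 4.28], [0.01, 3], [-2.97, 2.97]. Speed limits (rad/s): [1.89, 1.89, 2.22, 3.14, 3.14, 3.14].

### API

Orientations are given as a unit quaternion [x, y, z, w].
In Python, from cell import env gives the robot as it stands.
- The arm moves only by the tool servo_tool, never from a script. Its argument "commands" is a list of rows, each a list of 7 numbers: the shift along the tool's x, y, z in mm, then the turn, a rotation vector about the tool's x, y, z in rad, then the opening, from 0 (shut) to 1 (fully open). A call has 1 to 12 rows; each row shifts and turns the commanded pose from where the row before left it, along the tool's axes as they then stand; what a row does not reach is not made up. A row lasts 1/8 s, in which the tool goes at most 62.5 mm and 10.7 degrees, less where a joint would pass 70% of its speed; a pose out of reach is approached as far as the arm can. A call is refused whole if a number of a shift passes 62.5 or a number of a turn 0.188, either way. A call with a gripper value outside its range is refused whole. The fingers move at their own pace and stop on an object; "grip_force" is the grip in N (left out, the last holds). Time passes only in rows, so rows that do not move let the fingers close. It gives the time, the measured TCP pose, the force, the opening and the grip force at its end, in the units of the state.
- env.sense(): the state, without advancing time (a new reading comes with each control period).
- env.read_camera(name): name is "scene" or "side" or "wrist"; returns the picture (480x640x3 uint8, blue, green, red); there is no depth.
- env.camera_model(name): a dict with "camera_matrix" (3x3 intrinsics, pixels), "position" and "orientation" of the camera in the world. Camera axes: x right, y down, z forward; pixel columns grow to the right and rows downward; lengths in mm; the calibration is good to about 2 mm. A picture is of the moment at which its call begins: read the wrist's pose just before it. camera_model takes no time and is no camera call; for the wrist camera it gives the pose at the moment of the call.
- env.job_done(): hands the job in; it is judged then, once.
The state is a dict: "time": time; "joints": joint angles; "joint_vel": joint speeds; "joint_torque": joint torques, N m; "eef_pos": TCP position; "eef_rot": TCP orientation; "force": force on the tool from outside, world axes, zero at the start; "wrist_torque": the same for the moment, N m; "width": opening from 0.0 (shut) to 1.0 (fully open); "grasp_force": force on a finger pad.
Only numpy, scipy, OpenCV 4.12 (cv2) and the standard library are available. Lean on these libraries where they do the work, as an engineer would, in place of code of your own. Each camera call takes 0.05 s, during which the arm holds its last target. There are 200 camera calls.

## Working session

There is one attempt and no reset: what is moved stays moved. The work goes in short steps, Python scripts to look and compute and a tool call to move; the robot and the scene stay as the last step left them, time stands still between calls to the robot, and variables do not carry over. Pictures are saved under pics/ and viewed, at most 10 in all, crops included, and the job is handed in when it is done.

Besides the shell and the picture viewer there is one more tool, called after "Request:" as name(argument=value, ...), one argument or row to a line, values as JSON. servo_tool: Moves the arm, as the interface text tells. Its arguments: {"type":"object","properties":{"commands":{"type":"array"},"grip_force":{"type":"number"}},"required":["commands"]}

```bash
mkdir -p pics; python3 - <<'E'
from cell import env
import cv2
s=env.sense(); print(s)
for n in ("scene","side","wrist"):
    m=env.camera_model(n); print(n,m)
    cv2.imwrite(f"pics/{n}0.png",env.read_camera(n))
E
```

```text
{'time': 0.0, 'joints': array([ 1.11422684e+00,  1.16536031e-01,  1.44227229e+00,  2.26984569e-05,
        1.58400933e+00, -3.78152256e-02]), 'joint_vel': array([-7.77487744e-05, -1.32073180e-03, -1.05111755e-03, -6.02261827e-04,
        4.33139346e-04,  4.18570930e-04]), 'joint_torque': array([ 3.13375436e-03, -7.31930351e+01, -6.32523179e+01,  1.86726784e-04,
        5.75952174e-03,  1.18312306e-05]), 'eef_pos': array([274.37868616, 616.46403114, 196.82409295]), 'eef_rot': array([ 2.07850494e-01,  9.78160415e-01, -5.91104155e-04, -1.60871210e-04]), 'force': array([ 0.32688541, -0.51118646,  0.54443352]), 'wrist_torque': array([ 0.02663107, -0.00222651, -0.00940757]), 'grasp_force': 0.0, 'width': 0.9973586560904201}
scene {'camera_matrix': array([[457.44406596,   0.        , 322.06566399],
       [  0.        , 457.44406596, 237.9753134 ],
       [  0.        ,   0.        ,   1.        ]]), 'position': array([320.03936201, 583.04462175, 744.68236033]), 'orientation': array([-0.1875069 ,  0.90961595, -0.36212748,  0.07939573])}
side {'camera_matrix': array([[520.85255873,   0.        , 319.93279877],
       [  0.        , 520.85255873, 231.56748681],
       [  0.        ,   0.        ,   1.        ]]), 'position': array([ 105.61807842, -776.7304338 ,  565.53354458]), 'orientation': array([ 0.82727905, -0.24188582,  0.13763961, -0.48801226])}
wrist {'camera_matrix': array([[359.50662081,   0.        , 323.3978509 ],
       [  0.        , 359.50662081, 240.92460993],
       [  0.        ,   0.        ,   1.        ]]), 'position': array([207.9184591 , 646.49108718, 373.69065758]), 'orientation': array([0.82962646, 0.53902305, 0.07831932, 0.12263837])}
```

View pics/scene0.png

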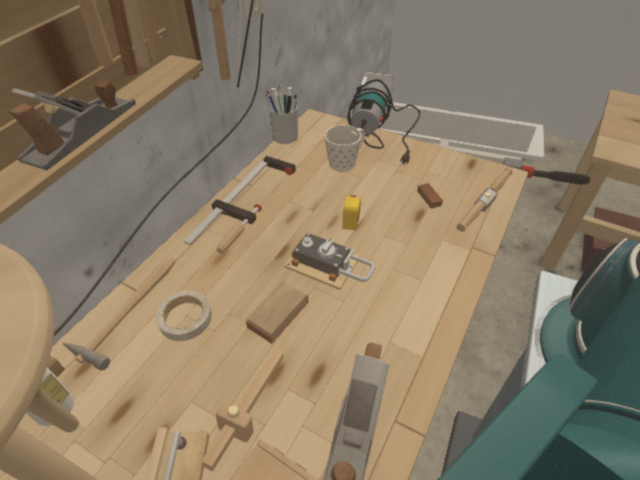

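View pics/wrist0.png

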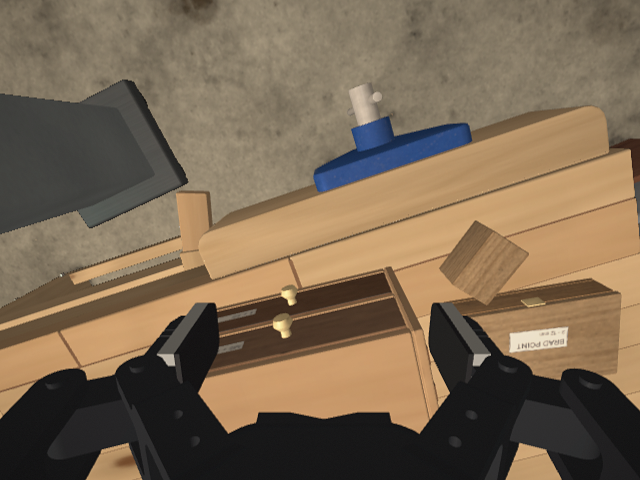

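The scene view shows the safe at about (322,253), with the shackle bow at (372,270), the sanding block at (278,310) and the tape measure at (351,212). The wrist view shows only the bench edge. Next I'll measure roughly and set up helpers.

```bash
cat > h.py <<'E'
from cell import env
import cv2, numpy as np
from scipy.spatial.transform import Rotation as R
def ray(m,px,z):
    K=m["camera_matrix"]; d=R.from_quat(m["orientation"]).apply(np.linalg.solve(K,[px[0],px[1],1.]))
    p=m["position"]; return p+d*(z-p[2])/d[2]
def proj(m,P):
    q=R.from_quat(m["orientation"]).inv().apply(np.atleast_2d(P)-m["position"])@m["camera_matrix"].T
    return q[:,:2]/q[:,2:]
def delta(target,yaw_y=None):
    """shift in tool axes to reach world target"""
    s=env.sense(); r=R.from_quat(s["eef_rot"]); return r.inv().apply(np.array(target)-s["eef_pos"])
E
python3 - <<'E'
from h import *
m=env.camera_model("scene")
for n,p,z in [("plunger",(308,240),57),("dial",(327,247),55),("bow",(372,270),25),("sand",(278,310),30),("tape",(351,200),64),("mug",(343,150),50),("roll",(183,314),24),("wedge",(430,195),20),("gauge",(240,415),40)]:
    print(n,ray(m,p,z).round())
s=env.sense(); r=R.from_quat(s["eef_rot"]); print(r.as_matrix().round(3))
w=env.camera_model("wrist"); print(r.inv().apply(w["position"]-s["eef_pos"]), (r.inv()*R.from_quat(w["orientation"])).as_matrix().round(3))
im=cv2.imread("pics/scene0.png"); cv2.imwrite("pics/c1.png",cv2.resize(im[190:310,250:410],(800,600),interpolation=cv2.INTER_CUBIC))
E
```

```text
plunger [610.   3.  57.]
dial [567.   4.  55.]
bow [469.   1.  25.]
sand [598. 166.  30.]
tape [ 570. -140.   64.]
mug [ 663. -325.   50.]
roll [761. 241.  24.]
wedge [ 419. -277.   20.]
gauge [558. 370.  40.]
[[-0.914  0.407 -0.   ]
 [ 0.407  0.914 -0.001]
 [ 0.    -0.001 -1.   ]]
[  72.96835654    0.1881936  -176.77389591] [[ 0.    -0.958 -0.288]
 [ 1.     0.    -0.001]
 [ 0.001 -0.288  0.958]]
```

View pics/c1.png

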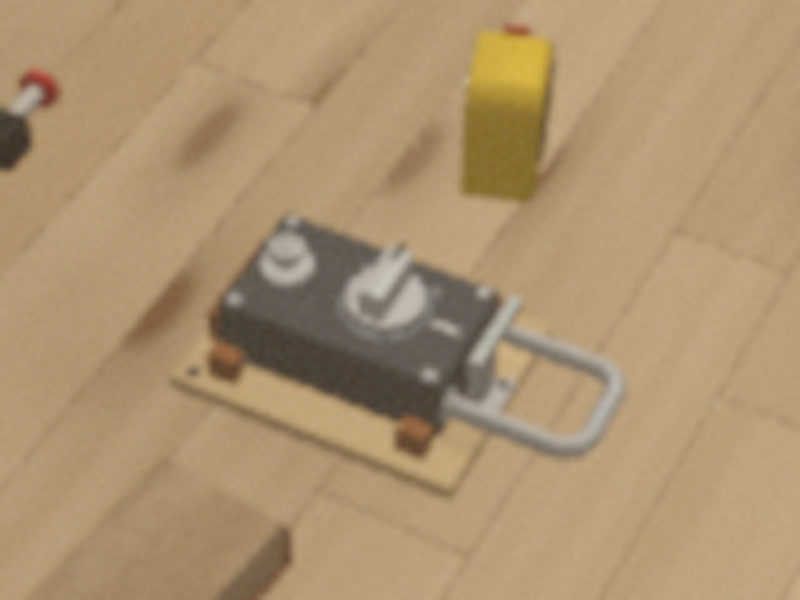

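Request:
servo_tool(
  commands=[
    [-42,-37,0,0,0,0,1],
    [-42,-37,0,0,0,0,1],
    [-42,-37,0,0,0,0,1],
    [-42,-37,0,0,0,0,1],
    [-42,-37,0,0,0,0,1],
    [-42,-37,0,0,0,0,1],
    [-42,-37,0,0,0,0,1],
    [-42,-37,0,0,0,0,1],
    [-42,-37,0,0,0,0,1],
    [-42,-37,0,0,0,0,1],
    [-42,-37,0,0,0,0,1],
    [-42,-37,0,0,0,0,1],
  ],
)

```text
time: 1.65
eef_pos: [554.8, 4.2, 197.6]
eef_rot: [0.208, 0.978, 0.0, 0.0]
force: [0.8, -0.6, -1.0]
width: 1.0
grasp_force: 0.0
```

Request:
servo_tool(
  commands=[
    [0,0,0,0,0,-0.14,1],
    [0,0,0,0,0,-0.14,1],
    [0,0,0,0,0,-0.14,1],
    [0,0,0,0,0,0,1],
    [0,0,0,0,0,0,1],
  ],
)

```text
time: 2.28
eef_pos: [554.3, 6.1, 197.5]
eef_rot: [0.001, 1.0, -0.0, -0.0]
force: [0.1, -0.3, -0.7]
width: 0.999
grasp_force: 0.0
```

```bash
python3 - <<'E'
from h import *
s=env.sense(); print(s["eef_pos"],s["joints"],s["force"]); print(R.from_quat(s["eef_rot"]).as_matrix().round(3))
m=env.camera_model("wrist"); import pickle; im=env.read_camera("wrist"); pickle.dump(m,open("m1.pkl","wb"))
cv2.imwrite("pics/w1.png",im)
print(proj(m,[[610,3,57],[567,4,55],[469,1,25]]))
E
```

```text
[554.34620194   6.13123664 197.54270492] [-3.49440483e-02 -1.47846506e-01  1.70244500e+00 -1.65389131e-05
  1.58707391e+00 -1.60382926e+00] [ 0.14245788 -0.27240381 -0.65142019]
[[-1.     0.002 -0.   ]
 [ 0.002  1.    -0.   ]
 [ 0.    -0.    -1.   ]]
[[320.55935399 274.63768184]
 [321.47115146 230.26219958]
 [318.04790324 118.96599925]]
```

View pics/w1.png

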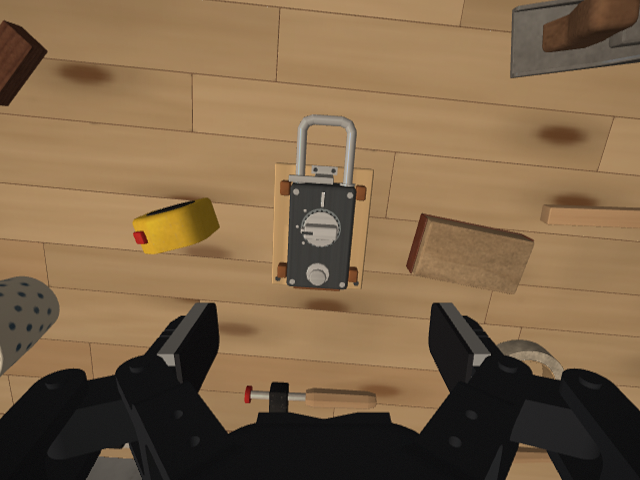

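The wrist view shows the safe centred at about (321,235). The bow is at (327,121), the plunger at (318,272) and the dial at (320,230). The pointer's dark line at (308,233) points to -y, so the dial is at about 1.57. I'll zoom in to refine these.

```bash
python3 - <<'E'
from h import *
im=cv2.imread("pics/w1.png"); cv2.imwrite("pics/c2.png",cv2.resize(im[105:305,265:385],(360,600),interpolation=cv2.INTER_CUBIC))
import pickle; m=pickle.load(open("m1.pkl","rb"))
# dark lid by colour
c=im[105:305,265:385].astype(int); lab=(c.max(2)<85)
n,l,st,ce=cv2.connectedComponentsWithStats(lab.astype(np.uint8)); k=1+st[1:,4].argmax()
ys,xs=np.where(l==k); rect=cv2.minAreaRect(np.c_[xs+265,ys+105].astype(np.float32)); print(rect)
b=cv2.boxPoints(rect); print([ray(m,p,42).round(1)[:2] for p in b])
E
```

```text
((320.07586669921875, 234.54074096679688), (78.46017456054688, 106.44558715820312), 3.4473867416381836)
[array([627.5, -40.1]), array([521.8, -30.2]), array([526.2,  41.8]), array([632.8,  38.5])]
```

View pics/c2.png

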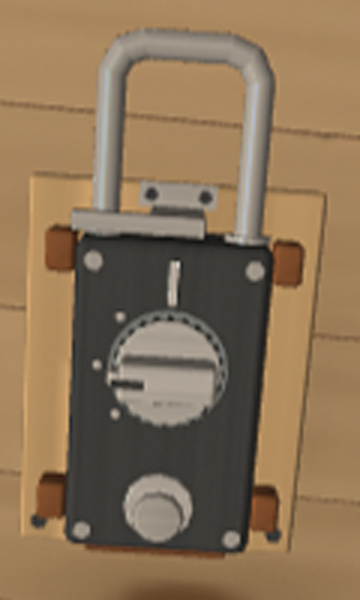

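The crop (3x, offset (265,105)) shows the bow bar at (189,45), plunger head at (159,517) and disc centre at (168,370). The lid screws are at (93,260), (255,271), (81,530) and (231,540). The pointer line is at (110..145,385).

```bash
python3 - <<'E'
from h import *
import pickle; m=pickle.load(open("m1.pkl","rb"))
f=lambda x,y,z: ray(m,(265+x/3-.3,105+y/3-.3),z).round(1)
sc=[f(x,y,42) for x,y in [(93,260),(255,271),(81,530),(231,540)]]
print("screws",sc,"mean",np.mean(sc,0))
P=f(159,517,56.5);D=f(168,370,48);B=f(189,45,25)
print("pl",P,"dial",D,"bow",B,"P-D",P-D,"D-B",D-B)
a=np.polyfit([P[0],D[0],B[0]],[P[1],D[1],B[1]],1); print("slope",a)
print("line",f(110,384,63),f(145,386,63))
e=np.array([(x[1]-x[0]) for x in ((sc[0],sc[2]),(sc[1],sc[3]))]); print(e)
m=env.camera_model("scene"); im=cv2.imread("pics/scene0.png")
f2=lambda x,y,z: ray(m,(250+x/5-.4,190+y/5-.4),z).round(1)
print("scene pl",f2(287,243,56.5),"dial",f2(386,300,48),"bow",f2(600,412,25))
E
```

```text
screws [array([533.1, -19.8,  42. ]), array([536.6,  30.3,  42. ]), array([623.3, -26. ,  42. ]), array([626.9,  24. ,  42. ])] mean [579.975   2.125  42.   ]
pl [6.126e+02 3.000e-01 5.650e+01] dial [566.7   3.2  48. ] bow [469.7   9.9  25. ] P-D [45.9 -2.9  8.5] D-B [97.  -6.7 23. ]
slope [-0.06747355 41.55462563]
line [567.1 -14.   63. ] [567.7  -3.5  63. ]
[[90.2 -6.2  0. ]
 [90.3 -6.3  0. ]]
scene pl [614.5  -1.1  56.5] dial [567.3   5.   48. ] bow [471.8   8.2  25. ]
```

Request:
servo_tool(
  commands=[
    [-14.6,-1.5,30,0,0,0,0],
    [-14.6,-1.5,30,0,0,0,0],
    [-14.6,-1.5,30,0,0,0,0],
    [-14.6,-1.5,25,0,0,0,0],
    [0,0,0,0,0,0.066,0],
    [0,0,0,0,0,0,0],
    [0,0,0,0,0,0,0],
    [0,0,0,0,0,0,0],
  ],
)

```text
time: 3.32
eef_pos: [612.9, 0.2, 83.1]
eef_rot: [0.032, 0.999, -0.0, 0.0]
force: [-0.2, 0.3, 0.0]
width: 0.001
grasp_force: 0.0
```

```bash
python3 - <<'E'
from h import *
print(env.sense()["eef_pos"],delta([612.6,0.3,58.5]))
m=env.camera_model("wrist"); im=env.read_camera("wrist")
t=proj(m,[[612.6,0.3,56.5]]);print(t, R.from_quat(env.sense()["eef_rot"]).as_matrix().round(3)[:,0])
cv2.imwrite("pics/w2.png",im)
E
```

```text
[6.12854708e+02 1.92512544e-01 8.30521389e+01] [ 0.27780298  0.09052278 24.55195681]
[[323.87904562 259.39005343]] [-0.998  0.064 -0.001]
```

View pics/w2.png

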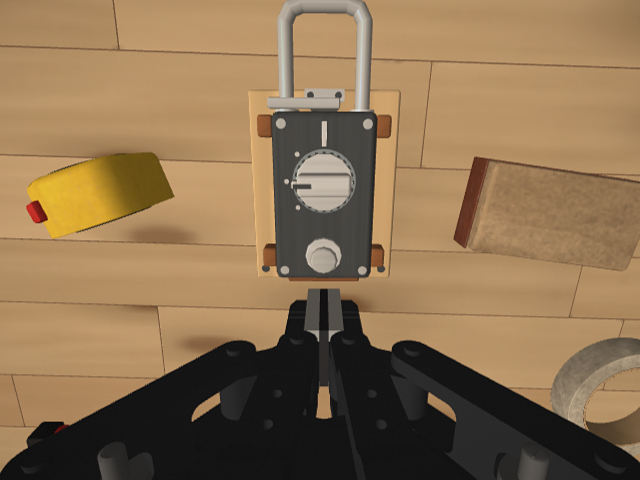

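The plunger head at (323,258) matches the prediction, so I'll press it.

Request:
servo_tool(
  commands=[
    [0,0,12,0,0,0,0],
    [0,0,12,0,0,0,0],
    [0,0,3,0,0,0,0],
    [0,0,3,0,0,0,0],
    [0,0,3,0,0,0,0],
    [0,0,1.5,0,0,0,0],
    [0,0,0,0,0,0,0],
  ],
)

```text
time: 4.25
eef_pos: [612.8, 0.2, 48.1]
eef_rot: [0.032, 0.999, -0.0, 0.0]
force: [0.6, 0.1, -0.0]
width: -0.002
grasp_force: 0.0
```

```bash
python3 - <<'E'
from h import *
im=env.read_camera("wrist"); s=env.sense(); print(s["force"],s["wrist_torque"],s["eef_pos"])
cv2.imwrite("pics/w3.png",im[150:400,200:450])
E
```

```text
[0.59923072 0.43063707 0.14298865] [-0.01387117  0.02044756 -0.02257013] [6.12861814e+02 1.50186483e-01 4.82222870e+01]
```

View pics/w3.png

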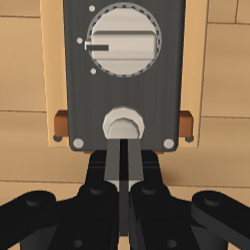

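```bash
python3 - <<'E'
from h import *
m=env.camera_model("wrist"); print(proj(m,[[612.6,.3,42],[612.6,.3,49.5],[612.6,.3,56.5],[612.8,.2,48.1],[612.8+11,.2,48.1],[612.8-11,.2,48.1]]).round(1))
im=cv2.imread("pics/w3.png"); cv2.imwrite("pics/c3.png",cv2.resize(im[80:180,70:180],(660,600),interpolation=cv2.INTER_CUBIC))
E
```

```text
[[323.9 272. ]
 [323.9 277.3]
 [323.9 282.6]
 [323.8 276.7]
 [325.1 295.6]
 [322.4 257.1]]
```

View pics/c3.png

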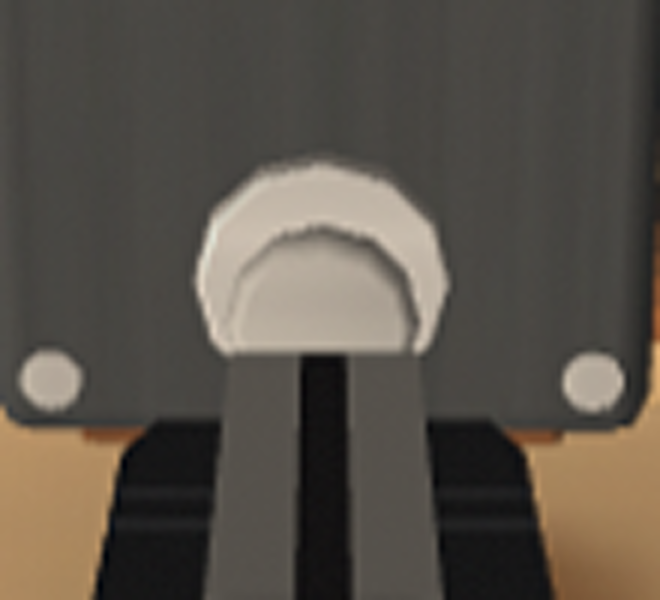

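The head centre is at row 283, so the plunger is still up: the visible fingertips must end above it. I'll go down carefully and watch the force.

Request:
servo_tool(
  commands=[
    [0,0,2,0,0,0,0],
    [0,0,2,0,0,0,0],
    [0,0,1,0,0,0,0],
    [0,0,1,0,0,0,0],
    [0,0,0,0,0,0,0],
  ],
)

```text
time: 4.92
eef_pos: [612.8, 0.2, 42.0]
eef_rot: [0.032, 0.999, 0.0, -0.0]
force: [-0.1, -0.4, 0.7]
width: 0.001
grasp_force: 0.0
```

Request:
servo_tool(
  commands=[
    [0,0,1,0,0,0,0],
    [0,0,1,0,0,0,0],
    [0,0,1,0,0,0,0],
    [0,0,0,0,0,0,0],
  ],
)

```text
time: 5.42
eef_pos: [612.7, 0.2, 39.0]
eef_rot: [0.032, 0.999, -0.0, -0.0]
force: [0.0, 0.5, 0.5]
width: -0.0
grasp_force: 0.0
```

```bash
python3 - <<'E'
from h import *
m=env.camera_model("wrist"); im=env.read_camera("wrist"); s=env.sense(); print(s["force"],s["eef_pos"])
print(proj(m,[[612.6,.3,z] for z in (42,49.5,56.5)]).round(1))
print(im[255:300,324].sum(1)//3); 
E
```

```text
[0.65958279 0.00137229 0.43324988] [6.12775693e+02 1.46590014e-01 3.90677921e+01]
[[324.  278.8]
 [324.  284.6]
 [324.  290.5]]
[ 68  68  67  68  68  66  77  91 119 170 186 180 179 181 181 182 183 184
 190 148  98 110 131 148 160 167 170 169 168 168 166 166 171 120  32  15
  18  17  20  19  17  18  19  20  17]
```

Request:
servo_tool(
  commands=[
    [0,0,4,0,0,0,0],
    [0,0,3,0,0,0,0],
    [0,0,2,0,0,0,0],
    [0,0,0,0,0,0,0],
    [0,0,0,0,0,0,0],
  ],
)

```text
time: 6.1
eef_pos: [612.9, 0.2, 30.2]
eef_rot: [0.032, 0.999, 0.0, 0.0]
force: [0.6, -0.7, 1.0]
width: 0.0
grasp_force: 0.0
```

```bash
python3 - <<'E'
from h import *
m=env.camera_model("wrist"); im=env.read_camera("wrist"); s=env.sense(); print(s["force"],s["eef_pos"])
print(im[260:300,324].sum(1)//3); 
E
```

```text
[ 0.54178057 -0.78269152 -0.36268512] [6.12854813e+02 1.32734063e-01 3.02095133e+01]
[ 69  69  69  69  68  69  67  78  91 118 172 187 182 181 181 183 183 184
 184 187 192 140  85 109 128 145 159 173 126  33  14  18  18  18  20  19
  19  19  17  19]
```

Request:
servo_tool(
  commands=[
    [0,0,3,0,0,0,0],
    [0,0,2,0,0,0,0],
    [0,0,1,0,0,0,0],
    [0,0,0,0,0,0,0],
    [0,0,0,0,0,0,0],
  ],
)

```text
time: 6.78
eef_pos: [612.9, 0.1, 24.2]
eef_rot: [0.032, 0.999, -0.0, 0.0]
force: [-0.8, 0.0, -0.4]
width: -0.002
grasp_force: 0.0
```

Request:
servo_tool(
  commands=[
    [0,0,1.5,0,0,0,0],
    [0,0,0.5,0,0,0,0],
    [0,0,0,0,0,0,0],
  ],
)

```text
time: 7.15
eef_pos: [612.8, 0.1, 22.1]
eef_rot: [0.032, 0.999, -0.0, -0.0]
force: [-1.1, 0.6, 0.8]
width: 0.001
grasp_force: 0.2
```

```bash
python3 - <<'E'
from h import *
m=env.camera_model("wrist"); im=env.read_camera("wrist"); s=env.sense(); print(s["force"],s["eef_pos"])
print(im[260:300,324].sum(1)//3); 
E
```

```text
[ 0.13585236 -0.94938812  0.47310873] [6.12846905e+02 1.61001310e-01 2.21721807e+01]
[ 70  68  69  69  69  68  69  69  69  69  70  68  66  77  90  99 152 186
 186 182 181 182 183 185 185 186 190 180 116  18  15  18  20  19  19  19
  20  20  18  17]
```

Request:
servo_tool(
  commands=[
    [0,0,1.5,0,0,0,0],
    [0,0,1.5,0,0,0,0],
    [0,0,0,0,0,0,0],
  ],
)

```text
time: 7.58
eef_pos: [612.8, 0.2, 19.0]
eef_rot: [0.032, 0.999, -0.0, 0.0]
force: [0.7, 0.6, 1.3]
width: -0.002
grasp_force: 0.5
```

Request:
servo_tool(
  commands=[
    [0,0,1.5,0,0,0,0],
    [0,0,1.5,0,0,0,0],
    [0,0,0,0,0,0,0],
  ],
)

```text
time: 7.95
eef_pos: [612.8, 0.2, 16.0]
eef_rot: [0.032, 0.999, 0.0, -0.0]
force: [1.1, -0.2, 2.2]
width: -0.0
grasp_force: 0.8
```

Request:
servo_tool(
  commands=[
    [0,0,1.5,0,0,0,0],
    [0,0,0,0,0,0,0],
  ],
)

```text
time: 8.2
eef_pos: [612.9, 0.2, 15.2]
eef_rot: [0.032, 0.999, -0.0, 0.0]
force: [-3.6, 0.5, 8.8]
width: -0.004
grasp_force: 4.2
```

Contact began at TCP z≈22.5 and the stop came at 15.5. So the plunger is home, and the real fingertips sit 34 mm above the reported TCP. Next is the dial.

Request:
servo_tool(
  commands=[
    [0,0,-15,0,0,0,0],
    [0,0,-17,0,0,0,0.35],
    [15.3,0,0,0,0,0,0.35],
    [15.3,0,0,0,0,0,0.35],
    [15.3,0,0,0,0,0,0.35],
  ],
)

```text
time: 8.82
eef_pos: [565.3, 3.2, 46.1]
eef_rot: [0.032, 0.999, 0.0, -0.0]
force: [-0.9, 0.3, 0.2]
width: 0.35
grasp_force: 0.0
```

Request:
servo_tool(
  commands=[
    [0,0,0,0,0,0.175,0.35],
    [0,0,0,0,0,0.175,0.35],
    [0,0,0,0,0,0.175,0.35],
    [0,0,0,0,0,0.175,0.35],
    [0,0,0,0,0,0.175,0.35],
    [0,0,0,0,0,0.175,0.35],
    [0,0,0,0,0,0.175,0.35],
    [0,0,0,0,0,0.175,0.35],
    [0,0,0,0,0,0.175,0.35],
    [0,0,0,0,0,0,0.35],
  ],
)

```text
time: 10.07
eef_pos: [566.2, 3.2, 46.3]
eef_rot: [0.731, 0.683, -0.0, -0.0]
force: [-0.2, 0.4, -0.2]
width: 0.348
grasp_force: 0.0
```

```bash
python3 - <<'E'
from h import *
s=env.sense(); print(s["eef_pos"],s["joints"],s["width"],delta([567,3.1,16.5]),R.from_quat(s["eef_rot"]).as_matrix().round(3)[:,1])
m=env.camera_model("wrist"); im=env.read_camera("wrist")
print(proj(m,[[567,3.1,63],[567,3.1,48],[567+1,-12+3.1,63],[612.6,.3,56.5]]))
cv2.imwrite("pics/w4.png",im)
E
```

```text
[566.16514269   3.17278061  46.31751506] [-3.94508020e-02 -3.72798004e-02  1.84936126e+00  5.97162797e-07
  1.32996677e+00  2.85832692e-02] 0.3481172625798202 [-1.54862443e-02  8.51452626e-01  2.98171306e+01] [ 0.998 -0.068 -0.   ]
[[324.3231273  290.42008974]
 [324.28114305 278.39854358]
 [327.96879042 312.49062322]
 [415.26253555 284.45326964]]
```

View pics/w4.png

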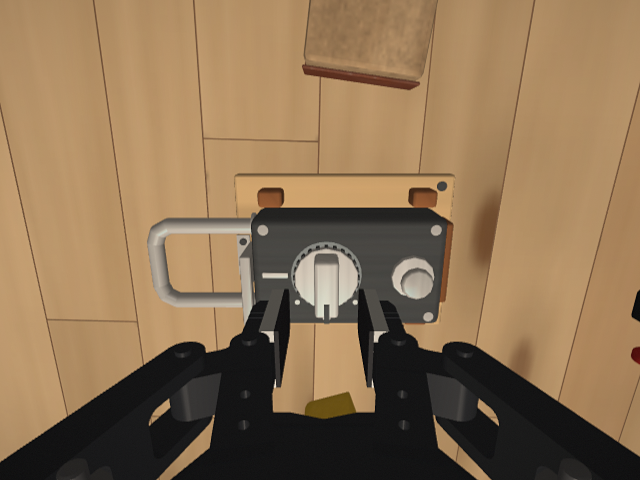

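Bar at col 326, between the fingers at 289 and 358; plunger clear at col 415. Pointer line at the bottom (-y), so the dial is still at 1.57. Descending and gripping.

Request:
servo_tool(
  commands=[
    [0,1.3,10,0,0,0,0.35],
    [0,0,10,0,0,0,0.35],
    [0,0,6,0,0,0,0.35],
    [0,0,3,0,0,0,0.35],
    [0,0,0,0,0,0,0.35],
  ],
)

```text
time: 10.75
eef_pos: [568.2, 3.1, 17.4]
eef_rot: [0.731, 0.682, -0.0, -0.0]
force: [0.1, -0.5, 0.5]
width: 0.351
grasp_force: 0.0
```

Request:
servo_tool(
  commands=[
    [0,0,0,0,0,0,0],
    [0,0,0,0,0,0,0],
    [0,0,0,0,0,0,0],
    [0,0,0,0,0,0,0],
  ],
  grip_force=30,
)

```text
time: 11.25
eef_pos: [568.6, 3.0, 18.0]
eef_rot: [0.731, 0.682, 0.0, 0.0]
force: [0.5, -0.1, 4.0]
width: 0.13
grasp_force: 33.9
```

Request:
servo_tool(
  commands=[
    [0,0,-1,0,0,0,0],
    [0,0,0,0,0,0.175,0],
    [0,0,0,0,0,0.175,0],
    [0,0,0,0,0,0.175,0],
    [0,0,0,0,0,0.175,0],
    [0,0,0,0,0,0.175,0],
    [0,0,0,0,0,0.175,0],
    [0,0,0,0,0,0.175,0],
    [0,0,0,0,0,0.175,0],
    [0,0,0,0,0,0.175,0],
    [0,0,0,0,0,0,0],
    [0,0,0,0,0,0,0],
  ],
)

```text
time: 12.75
eef_pos: [567.9, 3.0, 18.2]
eef_rot: [0.999, -0.035, -0.0, 0.0]
force: [-0.1, -0.1, -4.5]
width: 0.124
grasp_force: 32.9
```

```bash
python3 - <<'E'
from h import *
s=env.sense(); print(s["eef_pos"],s["joints"],s["force"],s["wrist_torque"],s["width"],R.from_quat(s["eef_rot"]).as_matrix().round(3)[:,:2])
E
```

```text
[567.94879197   3.00045031  18.17179411] [-3.95727187e-02 -7.21323567e-03  1.86860346e+00 -1.04822968e-04
  1.28103440e+00  1.60037477e+00] [-0.08986095 -0.091941   -4.51673161] [ 0.00542802 -0.00844533  0.02028877] 0.12436670039336736 [[ 0.998 -0.069]
 [-0.069 -0.998]
 [-0.001  0.   ]]
```

Request:
servo_tool(
  commands=[
    [0,0,0,0,0,0,0.35],
    [0,0,0,0,0,0,0.35],
    [0,0,0,0,0,0,0.35],
    [0,0,-15,0,0,0,0.35],
    [0,0,-20,0,0,0,0.2],
    [0,0,0,0,0,-0.175,0],
    [0,0,0,0,0,-0.175,0],
    [0,0,0,0,0,-0.175,0],
    [0,0,0,0,0,-0.175,0],
    [0,0,0,0,0,-0.175,0],
  ],
)

```text
time: 14.0
eef_pos: [568.8, 3.0, 55.4]
eef_rot: [0.92, 0.393, 0.001, 0.0]
force: [0.4, -0.6, 0.4]
width: -0.003
grasp_force: 0.0
```

Request:
servo_tool(
  commands=[
    [0,0,0,0,0,-0.175,0],
    [0,0,0,0,0,-0.175,0],
    [0,0,0,0,0,-0.175,0],
    [0,0,0,0,0,-0.175,0],
    [0,-24,0,0,0,0,0],
    [0,-24,0,0,0,0,0],
    [0,-23,0,0,0,0,0],
    [0,0,0,0,0,0,0],
    [0,0,0,0,0,0,0],
  ],
)

```text
time: 15.12
eef_pos: [498.4, 7.8, 54.8]
eef_rot: [0.731, 0.682, 0.001, 0.001]
force: [0.7, 0.4, -0.1]
width: 0.001
grasp_force: 0.0
```

```bash
python3 - <<'E'
from h import *
s=env.sense(); print(s["eef_pos"],s["joints"],s["width"],delta([497,7.9,-22]))
m=env.camera_model("wrist"); im=env.read_camera("wrist")
print(proj(m,[[469.8,9.7,25],[567,3.1,63],[497,7.9,25]]))
cv2.imwrite("pics/w5.png",im)
E
```

```text
[498.36199739   7.84459291  54.8043726 ] [-3.54222466e-02 -2.01951752e-01  1.98416311e+00 -3.45416764e-05
  1.35761479e+00  3.35999860e-02] 0.000984957177858669 [-4.06137777e-02 -1.49825960e+00  7.68018445e+01]
[[275.78470793 258.51713291]
 [458.15480058 283.36376526]
 [320.54106989 258.37927881]]
```

View pics/w5.png

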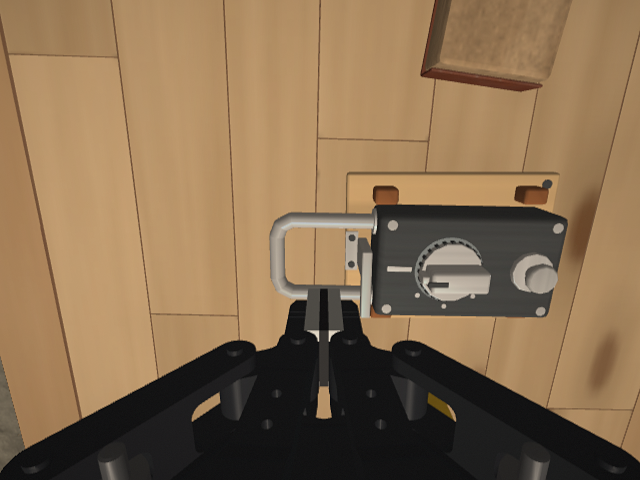

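The pointer is now at the long mark, at (435,283) facing the mark at (399,269). The bow bar is at col 278 and its legs are at rows 219 and 291. The shut fingers are at col 323, inside the bow. Descending into it.

Request:
servo_tool(
  commands=[
    [2,-3,15,0,0,0,0],
    [0,0,15,0,0,0,0],
    [0,0,15,0,0,0,0],
    [0,0,10,0,0,0,0],
    [0,0,10,0,0,0,0],
    [0,0,7,0,0,0,0],
    [0,0,4,0,0,0,0],
    [0,0,0,0,0,0,0],
    [0,0,0,0,0,0,0],
  ],
)

```text
time: 16.3
eef_pos: [494.8, 10.1, -22.0]
eef_rot: [0.731, 0.682, 0.0, 0.0]
force: [-0.6, -0.3, 0.3]
width: -0.0
grasp_force: 0.0
```

Request:
servo_tool(
  commands=[
    [0,-5,0,0,0,0,0],
    [0,-5,0,0,0,0,0],
    [0,-3,0,0,0,0,0],
    [0,-3,0,0,0,0,0],
    [0,-3,0,0,0,0,0],
    [0,0,0,0,0,0,0],
  ],
)

```text
time: 17.05
eef_pos: [475.4, 11.4, -22.4]
eef_rot: [0.731, 0.682, -0.0, -0.0]
force: [-0.7, 0.6, -1.0]
width: -0.002
grasp_force: 0.1
```

Request:
servo_tool(
  commands=[
    [0,-3,0,0,0,0,0],
    [0,-3,0,0,0,0,0],
    [0,0,0,0,0,0,0],
  ],
)

```text
time: 17.42
eef_pos: [469.4, 11.9, -22.5]
eef_rot: [0.731, 0.682, -0.0, -0.0]
force: [-0.2, 0.1, 0.4]
width: 0.002
grasp_force: 0.0
```

```bash
python3 - <<'E'
from h import *
s=env.sense(); print(s["eef_pos"],s["force"])
m=env.camera_model("wrist"); im=env.read_camera("wrist")
for r in (270,262,255): print(r,im[r,150:420:4].sum(1)//3)
print(proj(m,[[469.8,9.7,25],[469.8-26,9.7+1.7,25]]))
E
```

```text
[469.35171251  11.87178509 -22.46796943] [-0.19898455  0.13598847  0.37455544]
270 [146 145 146 146 145 143 143 144 145 147 146 145 145 147 145 144 144 142
 139 139 138 138 139 139 140 141 142  92 143 143 143 144  76  82  87 101
 115 128 136 136 135 135 134 134 132 131 130 129 129 128 127 126 125 124
 122 121 121 120 119 119 117 117 116 115 115 114 113 113]
262 [145 146 146 144 144 144 143 144 146 147 145 144 145 146 144 144 143 141
 139 140 138 139 138 139 139 141 142 103 143 141 142 142 143 145 148 129
  76  81  82  81  82  81  80  81  81  81  81  80  80  80  80  80  79  80
  80  79  79  79  78  78  77  78  78  77  77  77  74  75]
255 [145 146 146 144 143 144 144 144 146 147 145 143 145 145 145 144 144 141
 140 140 139 138 138 139 139 141 142 117 142 142 142 140 142 144 147 147
 148 148 145 144 142 141 143 143 145 146 146 147 146 145 144 144 144 144
 145 145 145 145 142 141 141 141 140 140 141 140 140 138]
[[323.86411854 327.18789615]
 [259.56066695 327.36675559]]
```

The edges at rows 262–270 show the shackle moving, about 17 mm out so far. I'll keep pulling to the stop.

Request:
servo_tool(
  commands=[
    [0,-3,0,0,0,0,0],
    [0,-3,0,0,0,0,0],
    [0,-2,0,0,0,0,0],
    [0,0,0,0,0,0,0],
  ],
)

```text
time: 17.98
eef_pos: [461.4, 12.4, -22.4]
eef_rot: [0.731, 0.682, -0.0, -0.0]
force: [0.0, 1.0, -0.1]
width: -0.0
grasp_force: 0.0
```

Request:
servo_tool(
  commands=[
    [0,-1,0,0,0,0,0],
    [0,-1,0,0,0,0,0],
    [0,0,0,0,0,0,0],
  ],
)

```text
time: 18.35
eef_pos: [460.5, 12.4, -22.1]
eef_rot: [0.731, 0.682, 0.001, 0.001]
force: [8.5, -1.7, -2.9]
width: 0.0
grasp_force: 4.0
```

Request:
servo_tool(
  commands=[
    [0,-1,0,0,0,0,0],
    [0,-1,0,0,0,0,0],
    [0,0,0,0,0,0,0],
  ],
)

```text
time: 18.73
eef_pos: [460.1, 12.3, -21.3]
eef_rot: [0.731, 0.682, 0.002, 0.002]
force: [17.9, -4.3, -4.6]
width: -0.004
grasp_force: 9.5
```

The stop was reached after 26 mm of travel with force rising to 18 N. Now I'll back off, rise, rotate and move over the body.

Request:
servo_tool(
  commands=[
    [0,8,0,0,0,0,0],
    [0,0,0,0,0,0,0],
    [0,0,-15,0,0,0,0],
    [0,0,-20,0,0,0,0],
    [0,0,-25,0,0,0,0],
    [0,0,-25,0,0,0,0],
    [0,28,0,0,0,0,0],
    [0,28,0,0,0,0,0.5],
    [0,28,0,0,0,0,1],
    [0,29,0,0,0,0,1],
  ],
)

```text
time: 19.98
eef_pos: [579.2, 4.3, 63.7]
eef_rot: [0.731, 0.682, 0.0, 0.0]
force: [0.3, -0.4, 0.0]
width: 0.632
grasp_force: 0.0
```

Request:
servo_tool(
  commands=[
    [0,0,0,0,0,-0.175,1],
    [0,0,0,0,0,-0.175,1],
    [0,0,0,0,0,-0.175,1],
    [0,0,0,0,0,-0.175,1],
    [0,0,0,0,0,-0.175,1],
    [0,0,0,0,0,-0.175,1],
    [0,0,0,0,0,-0.175,1],
    [0,0,0,0,0,-0.175,1],
    [0,0,0,0,0,-0.175,1],
    [0,0,0,0,0,0,1],
    [0,0,0,0,0,0,1],
  ],
)

```text
time: 21.35
eef_pos: [578.4, 4.4, 63.1]
eef_rot: [0.034, 0.999, -0.0, 0.0]
force: [-0.2, 0.3, 0.9]
width: 1.0
grasp_force: 0.0
```

```bash
python3 - <<'E'
from h import *
s=env.sense(); print(s["eef_pos"],s["joints"],s["width"],delta([578.7,2.5,0]))
m=env.camera_model("wrist"); im=env.read_camera("wrist"); cv2.imwrite("pics/w6.png",im)
print(proj(m,[[469.8-26,11.4,25],[578.7,2.5,42]]))
c=im[20:330,250:400].astype(int); lab=((c.max(2)<85)).astype(np.uint8)
for r in (130,140,150,160): 
    x=np.where(im[r,200:450].astype(int).max(1)<90)[0]+200; print(r,x.min() if len(x) else 0,x.max() if len(x) else 0)
g=im.astype(int); sat=g.max(2)-g.min(2)
for r in range(0,200,10):
    x=np.where((sat[r,240:420]<20)&(g[r,240:420].max(1)>100))[0]+240; print(r,(x.min(),x.max(),len(x)) if len(x) else 0)
E
```

```text
[578.37681813   4.3539006   63.1036631 ] [-3.65627511e-02 -2.46577559e-02  1.80840153e+00 -2.11118613e-05
  1.35760296e+00 -1.53850992e+00] 1.0003185842833986 [-0.43439445 -1.82647667 63.10379525]
[[319.48574723   9.5280361 ]
 [320.5581221  263.7446659 ]]
130 287 369
140 287 368
150 304 368
160 307 367
0 (np.int64(349), np.int64(353), 5)
10 (np.int64(295), np.int64(366), 6)
20 (np.int64(283), np.int64(370), 13)
30 (np.int64(274), np.int64(371), 13)
40 (np.int64(271), np.int64(371), 12)
50 (np.int64(274), np.int64(370), 14)
60 (np.int64(275), np.int64(370), 13)
70 (np.int64(275), np.int64(369), 11)
80 (np.int64(275), np.int64(369), 13)
90 (np.int64(275), np.int64(369), 11)
100 (np.int64(276), np.int64(368), 13)
110 (np.int64(276), np.int64(368), 11)
120 (np.int64(276), np.int64(367), 10)
130 (np.int64(277), np.int64(367), 10)
140 (np.int64(278), np.int64(367), 11)
150 (np.int64(300), np.int64(366), 11)
160 (np.int64(357), np.int64(366), 4)
170 (np.int64(335), np.int64(370), 12)
180 0
190 (np.int64(278), np.int64(362), 3)
```

The bow is where a shackle 26 mm out should be. Descending around the body.

Request:
servo_tool(
  commands=[
    [0,-1,15,0,0,0,1],
    [0,0,15,0,0,0,1],
    [0,0,15,0,0,0,1],
    [0,0,10,0,0,0,1],
    [0,0,5,0,0,0,1],
    [0,0,3,0,0,0,1],
    [0,0,0,0,0,0,1],
  ],
)

```text
time: 22.28
eef_pos: [578.5, 3.3, -0.2]
eef_rot: [0.032, 0.999, 0.0, 0.0]
force: [-0.6, 0.1, 0.3]
width: 0.999
grasp_force: 0.0
```

Request:
servo_tool(
  commands=[
    [0,0,3,0,0,0,1],
    [0,0,3,0,0,0,1],
    [0,0,2,0,0,0,1],
    [0,0,0,0,0,0,1],
  ],
)

```text
time: 22.78
eef_pos: [578.3, 3.3, -8.6]
eef_rot: [0.032, 0.999, -0.0, -0.0]
force: [0.9, 0.6, 0.1]
width: 0.998
grasp_force: 0.0
```

Request:
servo_tool(
  commands=[
    [0,0,3,0,0,0,1],
    [0,0,3,0,0,0,1],
    [0,0,2,0,0,0,1],
    [0,0,0,0,0,0,1],
  ],
)

```text
time: 23.28
eef_pos: [578.3, 3.4, -16.6]
eef_rot: [0.032, 0.999, 0.0, -0.0]
force: [-0.8, 0.6, 0.1]
width: 0.998
grasp_force: 0.0
```

Request:
servo_tool(
  commands=[
    [0,0,2,0,0,0,1],
    [0,0,2,0,0,0,1],
    [0,0,2,0,0,0,1],
    [0,0,0,0,0,0,1],
  ],
)

```text
time: 23.78
eef_pos: [578.2, 3.3, -22.6]
eef_rot: [0.032, 0.999, 0.0, -0.0]
force: [0.0, -0.9, 0.2]
width: 1.001
grasp_force: 0.0
```

Request:
servo_tool(
  commands=[
    [0,0,2,0,0,0,1],
    [0,0,0,0,0,0,0],
    [0,0,0,0,0,0,0],
    [0,0,0,0,0,0,0],
    [0,0,0,0,0,0,0],
    [0,0,0,0,0,0,0],
  ],
  grip_force=80,
)

```text
time: 24.52
eef_pos: [578.6, 3.4, -24.0]
eef_rot: [0.032, 0.999, 0.0, 0.0]
force: [-1.0, -0.0, 5.6]
width: 0.713
grasp_force: 88.4
```

Request:
servo_tool(
  commands=[
    [0,0,-3,0,0,0,0],
    [0,0,-4,0,0,0,0],
    [0,0,-5,0,0,0,0],
    [0,0,-5,0,0,0,0],
    [0,0,0,0,0,0,0],
    [0,0,0,0,0,0,0],
  ],
)

```text
time: 25.28
eef_pos: [578.2, 3.4, -7.5]
eef_rot: [0.032, 0.999, 0.0, -0.0]
force: [0.2, -0.2, -4.0]
width: 0.712
grasp_force: 87.9
```

The wrist force is -4 N, which is the safe's weight, so it is free. Lifting on.

Request:
servo_tool(
  commands=[
    [0,0,-15,0,0,0,0],
    [0,0,-18,0,0,0,0],
    [0,0,-18,0,0,0,0],
    [0,0,-18,0,0,0,0],
    [0,0,-18,0,0,0,0],
    [0,0,-18,0,0,0,0],
    [0,0,-18,0,0,0,0],
    [0,0,-18,0,0,0,0],
    [0,0,-15,0,0,0,0],
    [0,0,-8,0,0,0,0],
    [0,0,0,0,0,0,0],
    [0,0,0,0,0,0,0],
  ],
)

```text
time: 26.78
eef_pos: [578.1, 3.4, 155.9]
eef_rot: [0.032, 0.999, 0.0, -0.0]
force: [-0.3, 0.6, -5.4]
width: 0.712
grasp_force: 91.3
```

```bash
python3 - <<'E'
from h import *
s=env.sense(); print(s["eef_pos"],s["force"],s["wrist_torque"],s["width"],s["grasp_force"])
im=env.read_camera("wrist")
g=im.astype(int); sat=g.max(2)-g.min(2)
for r in range(0,180,12):
    x=np.where((sat[r,240:420]<20)&(g[r,240:420].max(1)>100))[0]+240; print(r,(x.min(),x.max(),len(x)) if len(x) else 0)
cv2.imwrite("pics/w7.png",im)
E
```

```text
[578.09110486   3.35346505 155.86718157] [-0.27104611  0.63870678 -5.37846339] [-0.02379322 -0.01857253 -0.06140072] 0.7115848620670913 91.26867055892944
0 (np.int64(254), np.int64(412), 12)
12 (np.int64(245), np.int64(411), 18)
24 (np.int64(244), np.int64(411), 16)
36 (np.int64(245), np.int64(410), 19)
48 (np.int64(245), np.int64(409), 20)
60 (np.int64(245), np.int64(408), 20)
72 (np.int64(246), np.int64(408), 21)
84 (np.int64(246), np.int64(407), 21)
96 (np.int64(247), np.int64(406), 21)
108 (np.int64(247), np.int64(405), 19)
120 (np.int64(248), np.int64(404), 20)
132 (np.int64(249), np.int64(403), 20)
144 (np.int64(250), np.int64(403), 22)
156 (np.int64(385), np.int64(402), 9)
168 (np.int64(378), np.int64(401), 9)
```

```bash
python3 - <<'E'
from h import *
print(env.job_done())
E
```

```text
the job is handed in; nothing more can be done
None
```

The job is handed in with the arm holding the safe: plunger pressed home, dial turned to the long mark, shackle pulled out to its stop, and the safe lifted to about 188 mm (from the lift distance; level judged from tool pose and wrist camera only), with no contact with the bystanders seen.

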